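Close up the master-gauge case

ROBOT

A 6-joint arm with a two-finger parallel gripper is mounted at the origin on the work surface. World frame = base frame: x ahead of the robot, y to its left, z up, the work surface at z = 0. Lengths are in m, angles in rad, forces in N, time in s.
With the tool pointing down it reaches from about 0.225 to 0.875 m from the base axis. Payload 3.4 kg.
Tool frame: the origin (TCP) lies between the finger pads; the fingertips stand 14 mm ahead of it and the grasp point (between the pads) lies 5 mm behind it (bot.tcp_to_tips is the distance from the TCP to the fingertips, in m); z points along the fingers, y is the line along which they close (so a half turn about z gives the same grasp; the last joint's range is limited). The gripper opens to 85 mm and grips with 20 to 120 N. Pads are 22 mm wide; open, the fingers measure 114 mm over their backs; the gripper's body (76 mm by 85 mm) begins 54 mm behind the grasp point. The pads swing forward as they close: fully open they stand 13 mm farther back than shut.
Start: joints at [1.043, 0.276, 1.505, -0, 1.361, -0.121], TCP at [0.228, 0.528, 0.245] pointing down, gripper open.
Joint ranges: [-2.89, 2.89], [-0.75, 2.08], [0.22, 2.7], [-1.18, 4.32], [0.11, 2.71], [-2.7, 2.7]. Speed limits (rad/s): [2.57, 2.57, 3.14, 3.14, 3.14, 3.14].

INTERFACE

Orientations are given as a unit quaternion [x, y, z, w].
In Python, from bench import bot, camera, camera_info, workorder gives the robot as it stands.
- The arm moves only by the shell command python3 -m handwheel 'ROWS' [FORCE]. ROWS is JSON, one flat list of numbers, 5 for each row, row after row: the opening, from 0 (shut) to 1 (fully open), then the shift along the tool's x, y, z in cm, then the turn about the tool's z in degrees. In form: [claw, x, y, z, twist, claw, x, y, z, twist, ...]. A call has exactly 8 rows; each row is the pose to reach, as a shift and turn from the pose commanded when the call began, along the tool's axes at that moment; what a row does not reach only later rows make up. A row lasts 1/12 s, in which the tool goes at most 41.7 mm and 7.16 degrees, less where a joint would pass 70% of its speed; a pose out of reach is approached as far as the arm can. A call with a gripper value outside its range is refused whole. The fingers move at their own pace and stop on an object; FORCE is the grip in N (left out, the last holds). Time passes only in rows, so rows that repeat a pose let the fingers close, or fill a call up. It gives the time, the measured TCP pose, the force, the opening and the grip force at its end, in the units of the state.
- bot.observe(): the state, without advancing time (a new reading comes with each control period).
- camera(name): name is "scene" or "side" or "wrist"; returns the picture (420x560x3 uint8, blue, green, red); there is no depth.
- camera_info(name): a dict with "camera_matrix" (3x3 intrinsics, pixels), "distortion" ([k1, k2, p1, p2, k3] as OpenCV has them; the pictures are not rectified), "pose" (4x4, takes a point from camera to world coordinates). Camera axes: x right, y up, looking along -z (the intrinsics and any distortion apply to the point x, -y, -z); pixel columns grow to the right and rows downward; lengths in m; the calibration is good to about 2 mm. A picture is of the moment at which its call begins: read the wrist's pose just before it. camera_info takes no time and is no camera call; for the wrist camera it gives the pose at the moment of the call.
- workorder.job_done(): hands the job in; it is judged then, once.
The state is a dict: "t": time; "joints": joint angles; "qd": joint speeds; "effort": joint torques, N m; "tool_pos": TCP position; "eef_rot": TCP orientation; "ft_force": force on the tool from outside, world axes, zero at the start; "moment": the same for the moment, N m; "grip_width": finger opening in m; "finger_force": force on a finger pad.
Only numpy, scipy, OpenCV 4.12 (cv2) and the standard library are available. Lean on these libraries where they do the work, as an engineer would, in place of code of your own. Each camera call takes 0.05 s, during which the arm holds its last target. There are 200 camera calls.

TASK

Two of the five gauges in the open case have ridden up in their sockets: with the lid still open, press them down until all five are fully home. Then swing the lid over and shut it flat without slamming it, and finally press both round catches on the lid fully home. Leave the other things on the bench where they are.

Things in the scene. Friction and masses are not known exactly. Their poses are not given: they have to be found in the camera images.
- case: Grey and black case for setting masters, fixed to the bench: 180 mm along its x, 170 mm along its y, rim 48 mm above the bench, walls 6 mm. A black deck inside, 30 mm above the bench, carries five round gauges. Origin: centre of its underside; x roughly away from the robot, y to the left, towards the lid hinge; yaw within 0.3 rad.
- lid (a joint): Lid angle: 0 = shut flat on the rim, 1.57 = upright, starts leaning back at 1.85 to 2.15, stop at 2.25. Hinge axis along case x, 85 mm left (+y) of the case's origin, 48 mm above the bench (height of the shut lid's underside). Stiff hinge, 0.32 N m: the lid stays where left; 1 to 4 N at its free edge moves it. Push it over from behind (from the left), then down.
- lid_edge (a point): Middle of the lid's free edge, on the outer (upper when shut) face. The lid is a grey plate 180 x 170 mm, 6 mm thick, 0.22 kg, too wide to grasp across; this edge is 170 mm from the hinge axis.
- catch_near (a joint): Travel of the push-down catch nearer to the robot, a round steel cap 24 mm wide on the lid's outer face, 148 mm from the hinge axis, 65 mm along case -x from the lid's middle: 0 = up, 0.0065 m = fully home on its stop. Slides into the lid against about 4 N of friction and stays where left. With the lid shut it is pressed straight down.
- catch_near_top (a point): centre of the top of that catch's cap: 15.5 mm above the lid's underside while up, 9 mm (3 mm proud of the lid) when home.
- catch_far (a joint): Travel of the push-down catch farther from the robot, a round steel cap 24 mm wide on the lid's outer face, 148 mm from the hinge axis, 65 mm along case +x from the lid's middle: 0 = up, 0.0065 m = fully home on its stop. Slides into the lid against about 4 N of friction and stays where left. With the lid shut it is pressed straight down.
- catch_far_top (a point): centre of the top of that catch's cap: 15.5 mm above the lid's underside while up, 9 mm (3 mm proud of the lid) when home.
- gauge_a (a joint): Travel of one of five alike upright round steel gauges: 0 = 10 mm too high, its thinner shank showing; 0.010 m = home, head down on the deck against a rigid stop. Slides straight down against about 4 to 5 N of friction and stays where left. Three start home, two stand 8 to 10 mm too high, in any of the five sockets.
- gauge_a_top (a point): Centre of the top of that gauge's head (26 mm wide, 12 mm high): 42 mm above the bench when home, up to 52 mm when standing proud. The sockets lie at least 52 mm apart.
- gauge_b (a joint): Travel of one of five alike upright round steel gauges: 0 = 10 mm too high, its thinner shank showing; 0.010 m = home, head down on the deck against a rigid stop. Slides straight down against about 4 to 5 N of friction and stays where left. Three start home, two stand 8 to 10 mm too high, in any of the five sockets.
- gauge_b_top (a point): Centre of the top of that gauge's head (26 mm wide, 12 mm high): 42 mm above the bench when home, up to 52 mm when standing proud. The sockets lie at least 52 mm apart.
- gauge_c (a joint): Travel of one of five alike upright round steel gauges: 0 = 10 mm too high, its thinner shank showing; 0.010 m = home, head down on the deck against a rigid stop. Slides straight down against about 4 to 5 N of friction and stays where left. Three start home, two stand 8 to 10 mm too high, in any of the five sockets.
- gauge_c_top (a point): Centre of the top of that gauge's head (26 mm wide, 12 mm high): 42 mm above the bench when home, up to 52 mm when standing proud. The sockets lie at least 52 mm apart.
- gauge_d (a joint): Travel of one of five alike upright round steel gauges: 0 = 10 mm too high, its thinner shank showing; 0.010 m = home, head down on the deck against a rigid stop. Slides straight down against about 4 to 5 N of friction and stays where left. Three start home, two stand 8 to 10 mm too high, in any of the five sockets.
- gauge_d_top (a point): Centre of the top of that gauge's head (26 mm wide, 12 mm high): 42 mm above the bench when home, up to 52 mm when standing proud. The sockets lie at least 52 mm apart.
- gauge_e (a joint): Travel of one of five alike upright round steel gauges: 0 = 10 mm too high, its thinner shank showing; 0.010 m = home, head down on the deck against a rigid stop. Slides straight down against about 4 to 5 N of friction and stays where left. Three start home, two stand 8 to 10 mm too high, in any of the five sockets.
- gauge_e_top (a point): Centre of the top of that gauge's head (26 mm wide, 12 mm high): 42 mm above the bench when home, up to 52 mm when standing proud. The sockets lie at least 52 mm apart.
- vee_block: Bystander, not needed: grey steel vee block, 60 x 40 x 40 mm, stands to the right of the case; origin at the centre of its underside.
- ring_gauge: Bystander, not needed: plain steel ring gauge lying flat, 60 mm outside, 30 mm bore, 18 mm high, beyond the case; origin at the centre of its underside.
- driver: Bystander, not needed: screwdriver, 160 mm long, lying crosswise between robot and case; origin at its middle.
- micrometer: Bystander, not needed: micrometer with a C-shaped frame, about 150 x 60 x 16 mm, lying on the right; origin near its anvil.
- caliper: Bystander, not needed: digital caliper, 200 mm long and 12 mm high, lying on the left; origin at its middle.
- tumbler: Bystander, not needed: steel tumbler, 72 mm wide, 110 mm high, on the right; origin at the centre of its underside.
- cleaner: Bystander, not needed: white cleaner bottle, 60 mm wide, 150 mm high, on the left; origin at the centre of its underside.

How it is judged:
By the outcome, as a careful person would: the job done as asked, in the order asked, and still so for the second after the job is handed in, with the robot touching nothing.
It also fails if it takes over 64 s, if anything falls off the work surface, if the arm or the gripper's body presses on something with over 40 N, if the wrist force passes 120 N, or if a joint passes its speed limit or range.

## Working session

There is one attempt and no reset: what is moved stays moved. The work goes in short steps, Python scripts to look and compute and a shell command to move; the robot and the scene stay as the last step left them, time stands still between calls to the robot, and variables do not carry over. Pictures are saved under pics/ and viewed, at most 10 in all, crops included, and the job is handed in when it is done.

```bash
mkdir -p pics; python3 - <<'E'
from bench import bot,camera,camera_info
import cv2,numpy as np
for n in("scene","side"):
    cv2.imwrite(f"pics/{n}0.png",cv2.resize(camera(n),None,fx=1.42,fy=1.42,interpolation=cv2.INTER_CUBIC))
    i=camera_info(n);print(n,np.round(i["pose"],3).tolist(),i["camera_matrix"],i["distortion"])
print(bot.observe())
E
```

```text
scene [[-0.018, -0.806, 0.592, 1.332], [1.0, -0.02, 0.003, -0.038], [0.009, 0.592, 0.806, 1.144], [0.0, 0.0, 0.0, 1.0]] [[500.41947433   0.         283.07518567]
 [  0.         500.41947433 209.56157886]
 [  0.           0.           1.        ]] [-0.07716031  0.          0.          0.          0.        ]
side [[-0.95, 0.175, -0.258, 0.163], [-0.311, -0.594, 0.742, 1.137], [-0.024, 0.785, 0.619, 1.027], [0.0, 0.0, 0.0, 1.0]] [[533.19712461   0.         277.06833129]
 [  0.         533.19712461 213.53907266]
 [  0.           0.           1.        ]] [-0.16048169  0.          0.          0.          0.        ]
{'t': 0.1, 'joints': array([ 1.04300753e+00,  2.76566683e-01,  1.50605289e+00, -2.10776010e-06,
        1.36073750e+00, -1.21017169e-01]), 'qd': array([-0.00165385,  0.00114933, -0.00206903,  0.00105631, -0.00020642,
       -0.0010942 ]), 'effort': array([ 2.56880405e-03, -4.17699409e+01, -2.46406049e+01, -3.91810481e-04,
        5.96006488e-03,  1.47875210e-05]), 'tool_pos': array([0.22726803, 0.52765787, 0.24448782]), 'eef_rot': array([ 2.01986211e-01,  9.79387968e-01, -8.36525448e-04, -2.80222133e-04]), 'ft_force': array([ 0.40439732, -0.23849962, -0.09041134]), 'moment': array([0.00308664, 0.01109718, 0.06266994]), 'finger_force': 0.0, 'grip_width': 0.08552218374815275}
```

View pics/scene0.png

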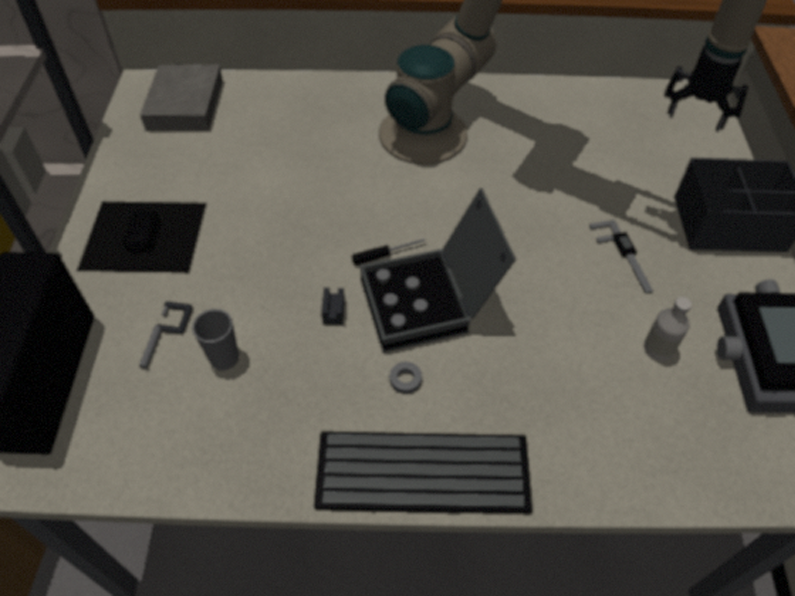

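View pics/side0.png

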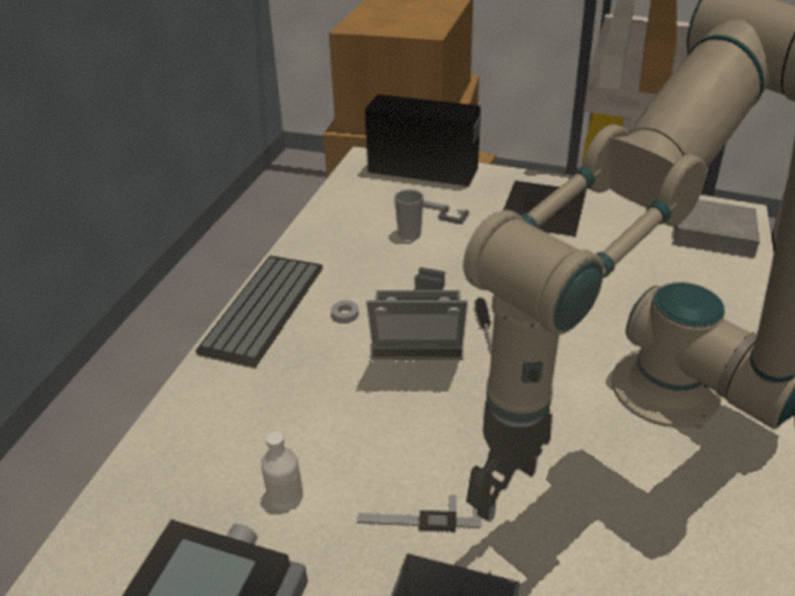

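The scene view shows the case at about (415,300), with its lid leaning right (+y). The five gauges are at (383,275), (412,283), (390,299), (420,305) and (398,321). An enlarged crop comes next.

```bash
cat > h.py <<'E'
from bench import bot,camera,camera_info
import cv2,numpy as np
from scipy.spatial.transform import Rotation as R
def ray(n,uv,info=None):
    i=info or camera_info(n);K=np.array(i["camera_matrix"]);D=np.array(i["distortion"]);P=np.array(i["pose"])
    p=cv2.undistortPoints(np.array(uv,float).reshape(-1,1,2),K,D)[:,0]
    d=np.c_[p[:,0],-p[:,1],-np.ones(len(p))]@P[:3,:3].T
    return P[:3,3],d
def onz(n,uv,z,info=None):
    o,d=ray(n,uv,info);s=(np.asarray(z)-o[2])/d[:,2];return o+d*s[:,None]
def proj(n,X,info=None):
    i=info or camera_info(n);K=np.array(i["camera_matrix"]);D=np.array(i["distortion"]);P=np.array(i["pose"])
    c=(np.atleast_2d(X)-P[:3,3])@P[:3,:3];c=c*[1,-1,-1]
    return cv2.projectPoints(c,np.zeros(3),np.zeros(3),K,D)[0][:,0]
def tool(T):  # world target TCP -> shift cm in tool axes
    s=bot.observe();r=R.from_quat(s["eef_rot"]);return np.round(r.inv().apply(np.array(T)-s["tool_pos"])*100,2)
E
python3 - <<'E'
from h import *
im=camera("scene");c=im[128:250,240:370]
cv2.imwrite("pics/crop1.png",cv2.resize(cv2.convertScaleAbs(c,alpha=1.6,beta=10),None,fx=4.9,fy=4.9,interpolation=cv2.INTER_CUBIC))
E
```

```text
(no output)
```

View pics/crop1.png

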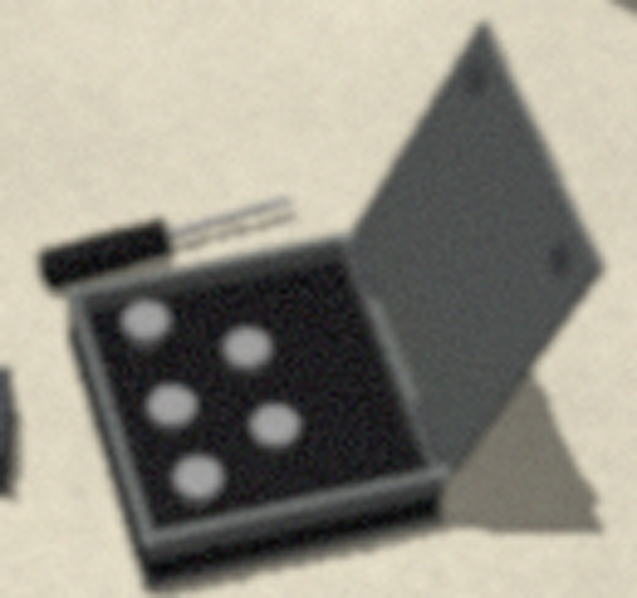

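The crop shows the rim corners at (70,295), (150,545), (445,470) and (350,237), and the lid's free corners at (485,22) and (603,267). The gauge heads are at (146,321), (247,347), (171,405), (274,425) and (198,477).

```bash
python3 - <<'E'
from h import *
from scipy.optimize import least_squares
px=lambda a:np.array(a)/4.9+[240,128]
cor=px([(70,295),(150,545),(445,470),(350,237)]);lid=px([(485,22),(603,267)])
L=np.array([[-.09,-.085,.048],[.09,-.085,.048],[.09,.085,.048],[-.09,.085,.048]])
def W(p,X):
    c,s=np.cos(p[2]),np.sin(p[2]);return np.c_[p[0]+c*X[:,0]-s*X[:,1],p[1]+s*X[:,0]+c*X[:,1],X[:,2]]
def res(p):
    a=p[3];l=np.array([[x,.085+.17*np.cos(np.pi-a)*-1*-1,.048+.17*np.sin(a)] for x in(-.09,.09)])
    l[:,1]=.085-.17*np.cos(a)
    return np.r_[(proj("scene",W(p,L))-cor).ravel(),(proj("scene",W(p,l))-lid).ravel()]
f=least_squares(res,[.6,0,0.1,2]);print(f.x.round(4),f.fun.round(2))
g=px([(146,321),(247,347),(171,405),(274,425),(198,477)])
p=f.x;c,s=np.cos(p[2]),np.sin(p[2]);Rm=np.array([[c,-s],[s,c]])
for z in(.042,.052):
    G=onz("scene",g,z);print(z,G[:,:2].round(4).tolist(),((G[:,:2]-p[:2])@Rm).round(4).tolist())
print("side",proj("side",W(p,np.r_[L])).round(1).tolist())
print("lid mid",W(p,np.array([[0,.085-.17*np.cos(p[3]),.048+.17*np.sin(p[3])]])).round(3))
i=camera_info("wrist");s=bot.observe();r=R.from_quat(s["eef_rot"])
P=np.array(i["pose"]);print("cam in tool",r.inv().apply(P[:3,3]-s["tool_pos"]).round(3),(r.as_matrix().T@P[:3,:3]).round(3).tolist(),i["camera_matrix"][0])
print("tool axes",r.as_matrix().round(3).tolist())
E
```

```text
[ 0.5143 -0.0194  0.2926  1.9743] [-0.62 -0.71 -0.5   0.3   1.09  1.32 -0.04 -1.1  -0.32 -0.58  0.36  0.33]
0.042 [[0.4683, -0.081], [0.4855, -0.0232], [0.5273, -0.0651], [0.5396, -0.0077], [0.5755, -0.049]] [[-0.0618, -0.0457], [-0.0286, 0.0047], [-0.0008, -0.0475], [0.0276, 0.0039], [0.05, -0.046]]
0.052 [[0.4761, -0.0806], [0.4932, -0.0233], [0.5346, -0.0648], [0.5468, -0.008], [0.5823, -0.0489]] [[-0.0542, -0.0476], [-0.0213, 0.0023], [0.0063, -0.0494], [0.0344, 0.0015], [0.0566, -0.0479]]
side [[323.1, 203.0], [263.9, 203.3], [261.3, 240.0], [325.8, 239.8]]
lid mid [[0.471 0.126 0.204]]
cam in tool [ 0.072 -0.001 -0.128] [[0.001, 0.959, 0.282], [1.0, -0.001, -0.001], [-0.0, 0.282, -0.959]] [305.48980563   0.         285.68924098]
tool axes [[-0.918, 0.396, -0.001], [0.396, 0.918, -0.001], [0.0, -0.001, -1.0]]
```

```bash
python3 -m handwheel '[0,-3,-2.5,-5,-5, 0,-7,-5,-5.5,-10, 0,-10,-8,-5.5,-15, 0,-13,-10.5,-5.5,-20, 0,-16,-13,-5.5,-25, 0,-19,-15.5,-5.5,-30, 0,-22,-18,-5.5,-35, 0,-25,-20.5,-5.5,-40]' 60
python3 - <<'E'
from h import *
print(tool([.514,-.03,.30]),R.from_quat(bot.observe()["eef_rot"]).as_matrix().round(3).tolist(),bot.observe()["joints"])
E
```

```text
t: 0.82
tool_pos: [0.3721, 0.2471, 0.3003]
eef_rot: [-0.148, 0.989, 0.0, 0.0]
ft_force: [0.8, 0.6, -0.8]
grip_width: -0.0003
finger_force: 0.0
[-5.490e+00 -3.065e+01  3.000e-02] [[-0.956, -0.292, 0.0], [-0.292, 0.956, 0.0], [-0.0, 0.0, -1.0]] [ 4.30306359e-01  5.01408108e-02  1.65174223e+00 -2.20319256e-05
  1.43943687e+00 -1.43666783e+00]
```

```bash
python3 -m handwheel '[0,-0.7,-3.8,0,0, 0,-1.4,-7.7,0,0, 0,-2.1,-11.5,0,0, 0,-2.8,-15.3,0,0, 0,-3.5,-19.2,0,0, 0,-4.2,-23,0,0, 0,-4.9,-26.8,0,0, 0,-5.5,-30.6,0,0]'
python3 - <<'E'
from h import *
import pickle
info=camera_info("wrist");s=bot.observe();im=camera("wrist")
pickle.dump(info,open("w1.pkl","wb"))
cv2.imwrite("pics/w1.png",cv2.resize(cv2.convertScaleAbs(im,alpha=1.3),None,fx=1.42,fy=1.42,interpolation=cv2.INTER_CUBIC));print(s["tool_pos"],s["joints"])
E
```

```text
t: 1.48
tool_pos: [0.5129, -0.0302, 0.3001]
eef_rot: [-0.145, 0.989, 0.0, -0.0]
ft_force: [0.5, 0.7, 0.1]
grip_width: 0.0003
finger_force: 0.0
[ 0.51289613 -0.03015932  0.30008773] [-1.94466732e-01  1.55820280e-01  1.52988449e+00  3.53013025e-04
  1.45607233e+00 -2.05621068e+00]
```

View pics/w1.png

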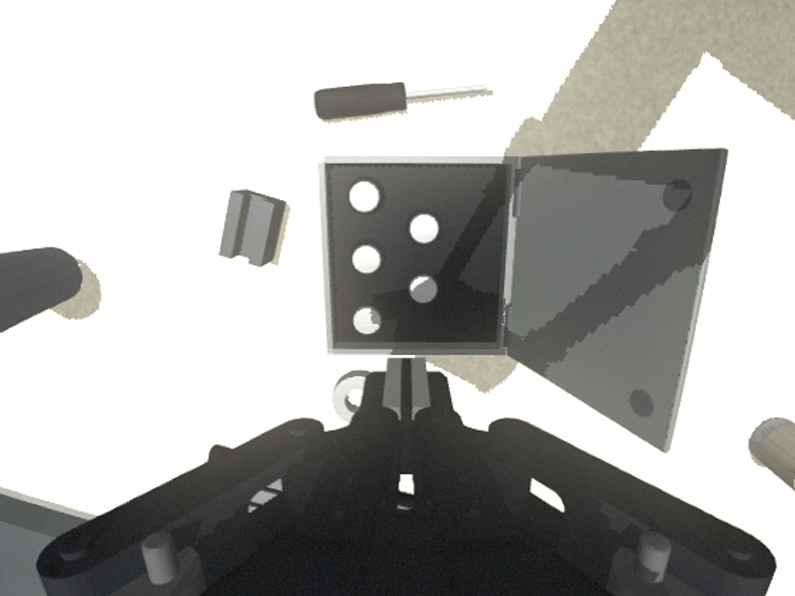

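The wrist view shows the case, aligned with the image, spanning roughly (324,158) to (510,355). The gauges are at (364,196), (424,228), (366,259), (423,289) and (367,320). I'll enlarge the gauges and use the two views to find their heights.

```bash
python3 - <<'E'
from h import *
im=camera("wrist");c=im[105:255,220:370]
cv2.imwrite("pics/crop2.png",cv2.resize(cv2.convertScaleAbs(c,alpha=0.95),None,fx=4,fy=4,interpolation=cv2.INTER_CUBIC))
E
```

```text
(no output)
```

View pics/crop2.png

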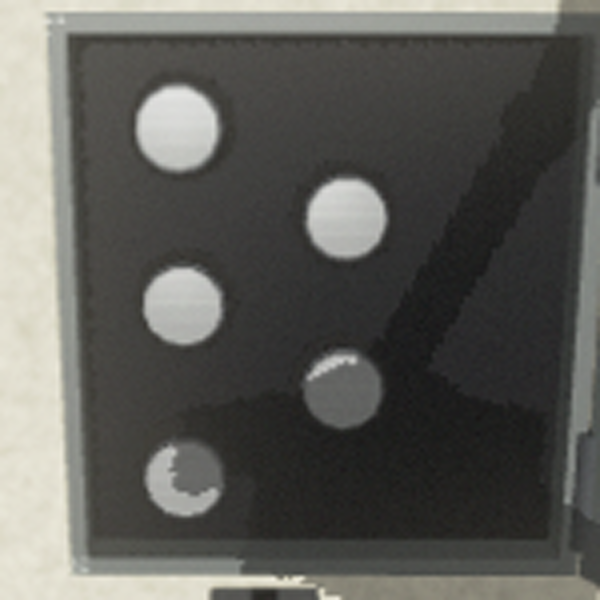

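```bash
python3 - <<'E'
from h import *
import pickle
i=pickle.load(open("w1.pkl","rb"))
px=lambda a:np.array(a)/4+[220,105]
print("rim",onz(0,px([(47,13),(72,573),(580,573)]),.048,i).round(4).tolist())
g=[(177.5,127.5),(346,218),(183,306),(343,389),(185,478)]
d=np.array([84,81,80,80,78])/4
gs=np.array([(146,321),(247,347),(171,405),(274,425),(198,477)])/4.9+[240,128]
ow,dw=ray(0,px(g),i);os,ds=ray("scene",gs)
f=i["camera_matrix"][0][0]
for k in range(5):
    A=np.c_[dw[k],-ds[k]];t=np.linalg.lstsq(A,os-ow,rcond=None)[0]
    a,b=ow+dw[k]*t[0],os+ds[k]*t[1]
    fw=np.array(i["pose"])[:3,:3]@[0,0,-1]
    dep=.026*f/d[k]
    print(a.round(4),b.round(4),"z by size",(ow+dw[k]*dep/(dw[k]@fw))[2].round(4), "xy",(ow+dw[k]*((.047-ow[2])/dw[k][2]))[:2].round(4))
E
```

```text
rim [[0.4455, -0.1176, 0.048], [0.6172, -0.0662, 0.048], [0.5681, 0.0979, 0.048]]
[ 0.4671 -0.0718  0.0398] [ 0.4669 -0.081   0.0403] z by size 0.0389 xy [ 0.4666 -0.0715]
[ 0.479  -0.0129  0.0357] [ 0.48   -0.0231  0.0348] z by size 0.0327 xy [ 0.478 -0.014]
[ 0.5216 -0.055   0.0344] [ 0.5218 -0.0652  0.0345] z by size 0.0358 xy [ 0.5191 -0.0549]
[0.5329 0.0033 0.0358] [ 0.5342 -0.0075  0.0345] z by size 0.0435 xy [0.5304 0.0018]
[ 0.5755 -0.0387  0.0429] [ 0.576  -0.049   0.0427] z by size 0.042 xy [ 0.5741 -0.0388]
```

The arm had still been settling when I read that pose, so I'll redo this with the current one.

```bash
python3 - <<'E'
from h import *
import pickle
i=camera_info("wrist");pickle.dump(i,open("w1.pkl","wb"));print(bot.observe()["tool_pos"])
px=lambda a:np.array(a)/4+[220,105]
print("rim",onz(0,px([(47,13),(72,573),(580,573)]),.048,i).round(4).tolist())
g=[(177.5,127.5),(346,218),(183,306),(343,389),(185,478)]
d=np.array([84,81,80,80,78])/4
gs=np.array([(146,321),(247,347),(171,405),(274,425),(198,477)])/4.9+[240,128]
ow,dw=ray(0,px(g),i);os,ds=ray("scene",gs)
f=i["camera_matrix"][0][0]
for k in range(5):
    A=np.c_[dw[k],-ds[k]];t=np.linalg.lstsq(A,os-ow,rcond=None)[0]
    a,b=ow+dw[k]*t[0],os+ds[k]*t[1]
    print(a.round(4),b.round(4), "xy",[(ow+dw[k]*((z-ow[2])/dw[k][2]))[:2].round(4) for z in(.042,.052)])
E
```

```text
[ 0.5148096  -0.03339467  0.29937107]
rim [[0.4471, -0.1212, 0.048], [0.6189, -0.0707, 0.048], [0.5705, 0.0932, 0.048]]
[ 0.4687 -0.0755  0.0421] [ 0.4686 -0.081   0.0424] xy [array([ 0.4687, -0.0755]), array([ 0.4681, -0.0749])]
[ 0.4809 -0.017   0.0373] [ 0.4815 -0.0231  0.0368] xy [array([ 0.4805, -0.0175]), array([ 0.4796, -0.0184])]
[ 0.5231 -0.0591  0.0363] [ 0.5231 -0.0652  0.0364] xy [array([ 0.5219, -0.059 ]), array([ 0.52  , -0.0589])]
[ 0.5347 -0.0011  0.037 ] [ 0.5354 -0.0076  0.0363] xy [array([ 0.5336, -0.0018]), array([ 0.5313, -0.0031])]
[ 0.5768 -0.0431  0.0444] [ 0.577  -0.049   0.0443] xy [array([ 0.5776, -0.043 ]), array([ 0.5742, -0.0433])]
```

```bash
python3 - <<'E'
from h import *
c=cv2.imread("pics/crop2.png");c=cv2.resize(c,(150,150),interpolation=cv2.INTER_AREA)[15:140,25:100]
i=camera_info("wrist");im=cv2.convertScaleAbs(camera("wrist"),alpha=.95)
r=cv2.matchTemplate(im,c,cv2.TM_CCOEFF_NORMED);_,v,_,l=cv2.minMaxLoc(r);print(v,l,"expect",(245,120))
px=lambda a:np.array(a)/4+[220,105]+np.array(l)-[245,120]
X=np.r_[onz(0,px([(47,13),(72,573),(580,573)]),.048,i),onz(0,px([(177.5,127.5),(185,478)]),.051,i)];print(X.round(4).tolist())
print(bot.observe()["tool_pos"],tool([*X[3][:2],.1]),tool([*X[4][:2],.1]),tool([.4761,-.0806,.1]))
E
```

```text
0.9873819947242737 (241, 121) expect (245, 120)
[[0.4495, -0.1255, 0.048], [0.6218, -0.0756, 0.048], [0.5734, 0.0885, 0.048], [0.4707, -0.0793, 0.051], [0.5774, -0.0479, 0.051]]
[ 0.51324308 -0.03062236  0.29942944] [ 5.44 -3.47 19.95] [-5.68 -3.48 19.93] [ 4.95 -3.75 19.95]
```

```bash
python3 -m handwheel '[0,1.3,-0.9,3.5,0, 0,2.6,-1.8,7.2,0, 0,3.9,-2.7,11,0, 0,5.2,-3.6,14.8,0, 0,5.2,-3.6,18,0, 0,5.2,-3.6,21,0, 0,5.2,-3.6,22,0, 0,5.2,-3.6,22,0]'
python3 -m handwheel '[0,0,0,0,0, 0,0,0,0,0, 0,0,0,0.2,0, 0,0,0,0.5,0, 0,0,0,0.8,0, 0,0,0,1.1,0, 0,0,0,1.4,0, 0,0,0,1.6,0]'
python3 - <<'E'
from h import *
i=camera_info("wrist");cv2.imwrite("pics/w2.png",cv2.convertScaleAbs(camera("wrist"),alpha=.95));print(bot.observe())
E
```

```text
t: 2.3
tool_pos: [0.4699, -0.0756, 0.0776]
eef_rot: [-0.146, 0.989, 0.002, -0.003]
ft_force: [-0.9, -0.2, -0.4]
grip_width: -0.0001
finger_force: 0.0
t: 2.97
tool_pos: [0.4728, -0.0776, 0.0639]
eef_rot: [-0.145, 0.989, 0.0, -0.0]
ft_force: [-0.1, 0.4, 2.4]
grip_width: 0.0
finger_force: 1.8
{'t': 3.0167, 'joints': array([-3.08222994e-01,  3.15458484e-01,  1.96850203e+00,  1.77541967e-04,
        8.58187302e-01, -2.17031859e+00]), 'qd': array([-0.00109879, -0.00322148, -0.00436799, -0.00276709,  0.01176083,
        0.00039389]), 'effort': array([ 4.64415865e-02, -3.69932806e+01, -1.71328086e+01, -5.61210632e-03,
        2.57500779e-02,  1.36189310e-04]), 'tool_pos': array([ 0.4728559 , -0.07766109,  0.06375048]), 'eef_rot': array([-1.45077767e-01,  9.89420214e-01,  1.82059580e-04, -2.20034308e-04]), 'ft_force': array([-0.40215872,  0.13809934, -0.33414912]), 'moment': array([-0.0134198 , -0.02299148,  0.00401661]), 'finger_force': 0.0, 'grip_width': -0.0002339411763217747}
```

View pics/w2.png

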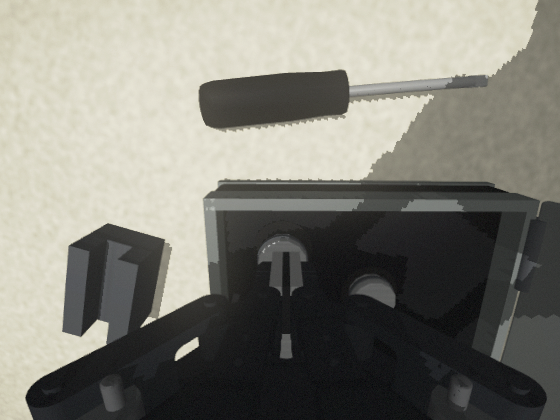

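The tips stand on the near-right gauge head at (282,250), well centred, and the contact height says it is raised. Now I'll press it down.

```bash
python3 -m handwheel '[0,0,0,0.1,0, 0,0,0,0.2,0, 0,0,0,0.3,0, 0,0,0,0.4,0, 0,0,0,0.5,0, 0,0,0,0.6,0, 0,0,0,0.7,0, 0,0,0,0.7,0]'
python3 -m handwheel '[0,0,0,0.05,0, 0,0,0,0.1,0, 0,0,0,0.15,0, 0,0,0,0.2,0, 0,0,0,0.25,0, 0,0,0,0.3,0, 0,0,0,0.3,0, 0,0,0,0.3,0]'
```

```text
t: 3.68
tool_pos: [0.4729, -0.0777, 0.0571]
eef_rot: [-0.145, 0.989, 0.0, -0.0]
ft_force: [-1.2, -0.8, 2.6]
grip_width: 0.0003
finger_force: 0.9
t: 4.35
tool_pos: [0.473, -0.0777, 0.0559]
eef_rot: [-0.145, 0.989, -0.0, 0.0]
ft_force: [-5.4, 0.9, 18.4]
grip_width: 0.0003
finger_force: 8.8
```

At 18 N on the rigid stop the tips are at 41.9 mm, so this gauge is home. Next is the far-right one.

```bash
python3 -m handwheel '[0,0,0,-2.5,0, 0,-2,0,-3,0, 0,-5,0,-3,0, 0,-8,0,-3,0, 0,-10,0,-3,0, 0,-11.1,0,-3,0, 0,-11.1,0,-3,0, 0,-11.1,0,-2.5,0]'
python3 -m handwheel '[0,0,0,0.3,0, 0,0,0,0.6,0, 0,0,0,0.9,0, 0,0,0,1.1,0, 0,0,0,1.2,0, 0,0,0,1.3,0, 0,0,0,1.4,0, 0,0,0,1.4,0]'
python3 - <<'E'
from h import *
i=camera_info("wrist");cv2.imwrite("pics/w3.png",cv2.convertScaleAbs(camera("wrist"),alpha=1.1))
E
```

```text
t: 5.02
tool_pos: [0.5792, -0.0458, 0.0792]
eef_rot: [-0.145, 0.989, -0.0, -0.0]
ft_force: [-0.7, -0.3, 0.1]
grip_width: 0.0002
finger_force: 0.0
t: 5.68
tool_pos: [0.5793, -0.0458, 0.0653]
eef_rot: [-0.145, 0.989, 0.0, 0.0]
ft_force: [-0.7, -0.3, -0.9]
grip_width: -0.0001
finger_force: 0.0
```

View pics/w3.png

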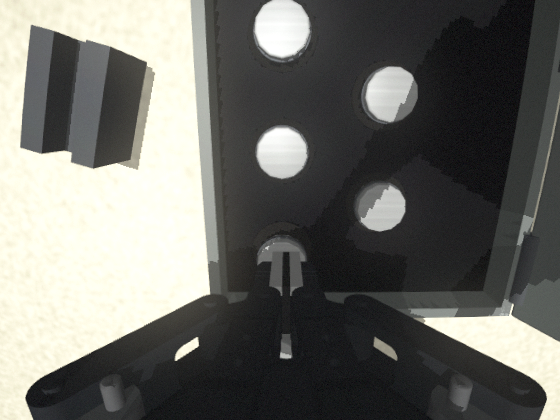

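The tips are over the far-right head at (281,250). The others, at (282,28), (282,152), (390,95) and (381,207), sit level. Pressing.

```bash
python3 -m handwheel '[0,0,0,0.1,0, 0,0,0,0.2,0, 0,0,0,0.3,0, 0,0,0,0.4,0, 0,0,0,0.5,0, 0,0,0,0.6,0, 0,0,0,0.7,0, 0,0,0,0.8,0]'
python3 -m handwheel '[0,0,0,0.05,0, 0,0,0,0.1,0, 0,0,0,0.15,0, 0,0,0,0.2,0, 0,0,0,0.25,0, 0,0,0,0.3,0, 0,0,0,0.3,0, 0,0,0,0.3,0]'
```

```text
t: 6.4
tool_pos: [0.5796, -0.0458, 0.0573]
eef_rot: [-0.145, 0.989, -0.0, 0.0]
ft_force: [-0.2, -0.0, 3.1]
grip_width: -0.0002
finger_force: 1.9
t: 7.07
tool_pos: [0.5796, -0.0458, 0.0559]
eef_rot: [-0.145, 0.989, -0.0, 0.001]
ft_force: [-3.1, -0.1, 12.8]
grip_width: -0.0003
finger_force: 6.7
```

Both presses stopped at 41.9 mm, so both gauges are home. Now I'll lift, cross over the lid and come down behind it.

```bash
python3 -m handwheel '[0,0,0,-4,0, 0,0,0,-8,0, 0,0,0,-12,0, 0,1,0,-16,0, 0,2,0,-20,0, 0,3,0,-23,0, 0,4,2,-24,0, 0,5,5,-24,0]'
python3 -m handwheel '[0,0.7,4,0,0, 0,0.7,8,0,0, 0,0.7,12,0,0, 0,0.7,16,0,0, 0,0.7,20,0,0, 0,0.7,21,2,0, 0,0.7,21,5,0, 0,0.7,21,8,0]'
python3 - <<'E'
from h import *
s=bot.observe();d=s["tool_pos"][:2]-[.5125,-.019];c,q=np.cos(.288),np.sin(.288)
print(s["tool_pos"],"local",c*d[0]+q*d[1],-q*d[0]+c*d[1])
a,b=camera("side"),camera("scene")
cv2.imwrite("pics/s1.png",np.hstack([cv2.resize(a[110:280,200:380],None,fx=2.2,fy=2.2),cv2.resize(b[95:265,220:400],None,fx=2.2,fy=2.2)]))
E
```

```text
t: 7.73
tool_pos: [0.5189, -0.0141, 0.2973]
eef_rot: [-0.144, 0.99, -0.002, 0.003]
ft_force: [0.4, 1.1, -0.2]
grip_width: 0.0002
finger_force: 0.0
t: 8.4
tool_pos: [0.4497, 0.1882, 0.2136]
eef_rot: [-0.147, 0.989, 0.0, 0.001]
ft_force: [-0.0, -0.7, -0.6]
grip_width: -0.0
finger_force: 0.0
[0.44967268 0.18823608 0.21360241] local -0.0013773679203778894 0.2165459977861755
```

View pics/s1.png

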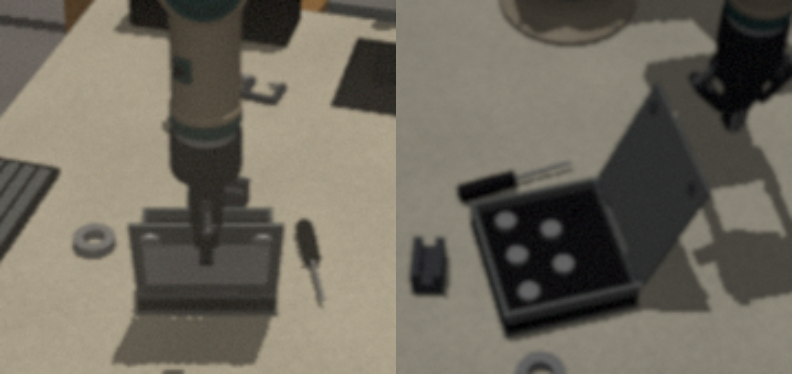

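The gripper is behind the lid with its shut fingers between the two catches. The gauges look level in the scene view. I'll go a little lower and push the lid over.

```bash
python3 -m handwheel '[0,0,0,0.7,0, 0,0,0,1.4,0, 0,0,0,2,0, 0,0,-1,2,0, 0,0,-2,2,0, 0,0,-3,2,0, 0,0,-4,2,0, 0,0,-4.5,2,0]'
python3 -m handwheel '[0,0,-0.7,0,0, 0,0,-1.4,0,0, 0,0,-2.1,0,0, 0,0,-2.8,0,0, 0,0,-3.5,0,0, 0,0,-4.2,0,0, 0,0,-4.9,0,0, 0,0,-5.6,0,0]'
cat > loc.py <<'E'
from h import *
s=bot.observe();d=s["tool_pos"][:2]-[.5125,-.019];c,q=np.cos(.288),np.sin(.288)
y=-q*d[0]+c*d[1];print("local x",round(c*d[0]+q*d[1],4),"corner y",round(y-.01,4),"tip z",round(s["tool_pos"][2]-.014,4),"F",s["ft_force"].round(1))
E
python3 loc.py
```

```text
t: 9.17
tool_pos: [0.4639, 0.1421, 0.1948]
eef_rot: [-0.144, 0.99, -0.0, 0.001]
ft_force: [-0.2, 2.0, 0.5]
grip_width: 0.0001
finger_force: 1.9
t: 9.83
tool_pos: [0.4791, 0.0893, 0.1942]
eef_rot: [-0.145, 0.989, -0.0, -0.0]
ft_force: [-0.8, 3.1, 1.0]
grip_width: 0.0001
finger_force: 1.2
local x -0.0012 corner y 0.1033 tip z 0.1802 F [-0.8  3.1  1. ]
```

```bash
python3 -m handwheel '[0,0,-1.2,0,0, 0,0,-2.2,0,0, 0,0,-3.2,0,0, 0,0,-4.2,0,0, 0,0,-5.2,0.25,0, 0,0,-6.2,0.6,0, 0,0,-7.3,1.1,0, 0,0,-8.5,1.7,0]'; python3 loc.py
```

```text
t: 10.5
tool_pos: [0.5041, 0.0074, 0.1772]
eef_rot: [-0.145, 0.989, -0.0, 0.0]
ft_force: [-1.0, 1.0, 1.2]
grip_width: -0.0
finger_force: 1.1
local x -0.0006 corner y 0.0177 tip z 0.1632 F [-1.   1.   1.2]
```

```bash
python3 -m handwheel '[0,0,-0.75,0.5,0, 0,0,-1.5,1.05,0, 0,0,-2.3,1.75,0, 0,0,-3.05,2.5,0, 0,0,-3.75,3.3,0, 0,0,-4.3,4.05,0, 0,0,-4.9,4.95,0, 0,0,-5.3,5.8,0]'; python3 loc.py
```

```text
t: 11.17
tool_pos: [0.5189, -0.0428, 0.1182]
eef_rot: [-0.145, 0.989, -0.0, -0.0]
ft_force: [0.0, 0.2, 2.1]
grip_width: 0.0
finger_force: 0.7
local x -0.0006 corner y -0.0346 tip z 0.1042 F [0.  0.2 2.1]
```

```bash
python3 -m handwheel '[0,0,-0.3,0.6,0, 0,0,-0.5,1.1,0, 0,0,-0.7,1.6,0, 0,0,-0.8,2.1,0, 0,0,-0.9,2.5,0, 0,0,-1.0,2.9,0, 0,0,-1.1,3.3,0, 0,0,-1.2,3.6,0]'; python3 loc.py
python3 -m handwheel '[0,0,0,0.2,0, 0,0,0,0.4,0, 0,0,-0.1,0.6,0, 0,0,-0.1,0.8,0, 0,0,-0.1,0.95,0, 0,0,-0.1,1.1,0, 0,0,-0.1,1.2,0, 0,0,-0.1,1.3,0]'; python3 loc.py
python3 -m handwheel '[0,0,0,0.05,0, 0,0,0,0.1,0, 0,0,0,0.15,0, 0,0,0,0.2,0, 0,0,0,0.25,0, 0,0,0,0.3,0, 0,0,0,0.3,0, 0,0,0,0.3,0]'; python3 loc.py
```

```text
t: 11.83
tool_pos: [0.5219, -0.0532, 0.0828]
eef_rot: [-0.145, 0.989, 0.0, -0.0]
ft_force: [-0.3, 0.8, 0.5]
grip_width: -0.0002
finger_force: 0.4
local x -0.0007 corner y -0.0455 tip z 0.0688 F [-0.3  0.8  0.5]
t: 12.5
tool_pos: [0.5226, -0.0546, 0.0703]
eef_rot: [-0.145, 0.989, -0.0, 0.0]
ft_force: [-0.2, -0.8, 1.7]
grip_width: -0.0004
finger_force: 0.4
local x -0.0004 corner y -0.047 tip z 0.0563 F [-0.2 -0.8  1.7]
t: 13.17
tool_pos: [0.5226, -0.0545, 0.068]
eef_rot: [-0.145, 0.989, -0.0, 0.0]
ft_force: [-0.9, -0.2, 5.2]
grip_width: -0.0
finger_force: 2.8
local x -0.0004 corner y -0.0469 tip z 0.054 F [-0.9 -0.2  5.2]
```

The tips are at 54 mm and the force is rising, so the lid is meeting the rim. I'll press lightly to seat it, then lift and look.

```bash
python3 -m handwheel '[0,0,0,0.05,0, 0,0,0,0.1,0, 0,0,0,0.15,0, 0,0,0,0.15,0, 0,0,0,0.15,0, 0,0,0,0.15,0, 0,0,0,0.15,0, 0,0,0,0.15,0]'; python3 loc.py
python3 -m handwheel '[0,0,0,-2,0, 0,0,0,-5,0, 0,0,0,-8,0, 0,0,0,-11,0, 0,0,0,-14,0, 0,0,0,-16,0, 0,0,0,-16,0, 0,0,0,-16,0]'
python3 -m handwheel '[0,0,0,0,0, 0,0,0,0,0, 0,0,0,0,0, 0,0,0,0,0, 0,0,0,0,0, 0,0,0,0,0, 0,0,0,0,0, 0,0,0,0,0]'
python3 - <<'E'
from h import *
import pickle
pickle.dump(camera_info("wrist"),open("w2.pkl","wb"))
im=camera("wrist");print(bot.observe()["tool_pos"])
cv2.imwrite("pics/w4.png",cv2.resize(cv2.convertScaleAbs(im[0:270,100:460],alpha=.95),None,fx=2.2,fy=2.2,interpolation=cv2.INTER_CUBIC))
E
```

```text
t: 13.83
tool_pos: [0.5226, -0.0545, 0.0679]
eef_rot: [-0.145, 0.989, -0.0, 0.001]
ft_force: [-3.3, -0.4, 15.3]
grip_width: 0.0004
finger_force: 7.7
local x -0.0004 corner y -0.0469 tip z 0.0539 F [-3.3 -0.4 15.3]
t: 14.5
tool_pos: [0.5228, -0.0544, 0.2267]
eef_rot: [-0.145, 0.989, -0.0, 0.001]
ft_force: [-0.3, 0.2, -0.4]
grip_width: 0.0002
finger_force: 0.0
t: 15.17
tool_pos: [0.5224, -0.0545, 0.2257]
eef_rot: [-0.145, 0.989, 0.0, -0.0]
ft_force: [-0.1, -0.8, 0.6]
grip_width: 0.0001
finger_force: 0.0
[ 0.522451   -0.05452414  0.22579411]
```

View pics/w4.png

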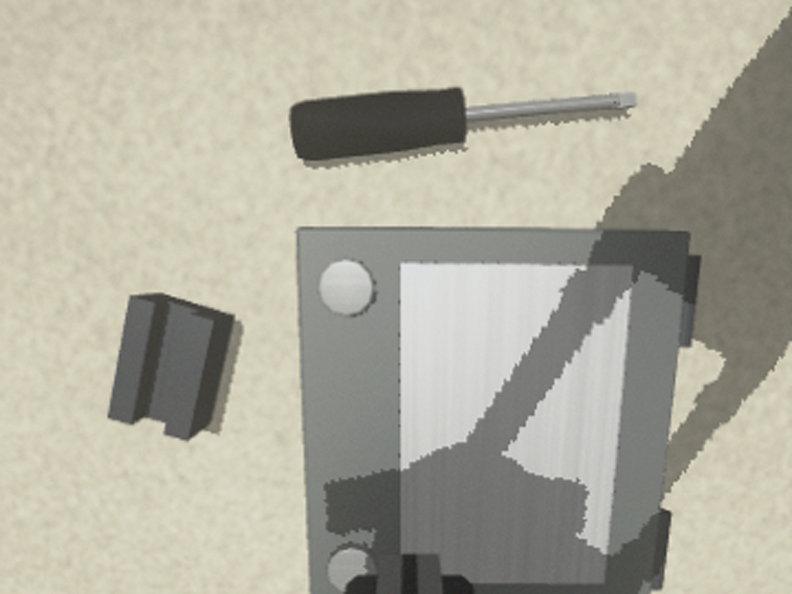

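The lid lies flat on the rim. The catches are at (346,288) near and (351,569) far.

```bash
python3 - <<'E'
from h import *
import pickle
i=pickle.load(open("w2.pkl","rb"))
X=onz(0,np.array([(346,288),(351,569)])/2.2+[100,0],.0635,i);print(X.round(4),np.linalg.norm(X[0]-X[1]))
c,q=np.cos(.288),np.sin(.288)
for x in(-.065,.065):print("model",.5125+c*x+q*.063,-.019+q*x-c*.063)
for p in X:print(tool([p[0],p[1],.09]))
E
```

```text
[[ 0.4675 -0.0988  0.0635]
 [ 0.5906 -0.0627  0.0635]] 0.12836886166752087
model 0.46807131440266997 -0.09786755921222365
model 0.5927171166049583 -0.06094298753768651
[ 6.54 -2.66 13.58]
[-6.3  -2.74 13.58]
```

```bash
python3 -m handwheel '[0,1.6,-0.7,2.5,0, 0,3.2,-1.3,6,0, 0,4.8,-2,9,0, 0,6.5,-2.65,11.5,0, 0,6.5,-2.65,13,0, 0,6.5,-2.65,14,0, 0,6.5,-2.65,14.2,0, 0,6.5,-2.65,14.2,0]'
python3 -m handwheel '[0,0,0,0.15,0, 0,0,0,0.3,0, 0,0,0,0.45,0, 0,0,0,0.6,0, 0,0,0,0.75,0, 0,0,0,0.9,0, 0,0,0,1.05,0, 0,0,0,1.15,0]'; python3 loc.py
python3 -m handwheel '[0,0,0,0.05,0, 0,0,0,0.1,0, 0,0,0,0.15,0, 0,0,0,0.2,0, 0,0,0,0.25,0, 0,0,0,0.3,0, 0,0,0,0.3,0, 0,0,0,0.3,0]'; python3 loc.py
```

```text
t: 15.88
tool_pos: [0.4676, -0.0985, 0.0834]
eef_rot: [-0.145, 0.989, 0.0, -0.0]
ft_force: [-0.6, 0.2, 0.9]
grip_width: -0.0002
finger_force: 0.0
t: 16.55
tool_pos: [0.4682, -0.0985, 0.0725]
eef_rot: [-0.145, 0.989, -0.0, 0.001]
ft_force: [-0.7, 0.4, 4.5]
grip_width: 0.0003
finger_force: 2.0
local x -0.0651 corner y -0.0737 tip z 0.0585 F [-0.7  0.4  4.5]
t: 17.22
tool_pos: [0.4682, -0.0986, 0.0708]
eef_rot: [-0.145, 0.989, -0.0, 0.001]
ft_force: [-2.4, 2.3, 14.4]
grip_width: -0.0003
finger_force: 7.6
local x -0.065 corner y -0.0737 tip z 0.0568 F [-2.4  2.3 14.4]
```

The near catch is home: tips at 56.8 mm with 14 N on the stop. Now the far one, 13 cm away.

```bash
python3 -m handwheel '[0,0,0,-2,0, 0,-2,0,-3,0, 0,-5,0,-3,0, 0,-8,0,-3,0, 0,-11,0,-3,0, 0,-12.9,0,-3,0, 0,-12.9,0,-2.5,0, 0,-12.9,0,-1.5,0]'
python3 -m handwheel '[0,0,0,0.15,0, 0,0,0,0.3,0, 0,0,0,0.45,0, 0,0,0,0.6,0, 0,0,0,0.75,0, 0,0,0,0.9,0, 0,0,0,1.05,0, 0,0,0,1.15,0]'; python3 loc.py
python3 -m handwheel '[0,0,0,0.05,0, 0,0,0,0.1,0, 0,0,0,0.15,0, 0,0,0,0.2,0, 0,0,0,0.25,0, 0,0,0,0.3,0, 0,0,0,0.35,0, 0,0,0,0.35,0]'; python3 loc.py
```

```text
t: 17.88
tool_pos: [0.592, -0.0614, 0.0839]
eef_rot: [-0.146, 0.989, -0.0, 0.0]
ft_force: [-0.3, -0.1, 0.2]
grip_width: 0.0004
finger_force: 0.0
t: 18.55
tool_pos: [0.5908, -0.0618, 0.0731]
eef_rot: [-0.145, 0.989, -0.0, -0.0]
ft_force: [-2.7, -0.5, 3.0]
grip_width: 0.0001
finger_force: 2.0
local x 0.063 corner y -0.0733 tip z 0.0591 F [-2.7 -0.5  3. ]
t: 19.22
tool_pos: [0.5912, -0.0617, 0.0708]
eef_rot: [-0.145, 0.989, -0.0, 0.0]
ft_force: [-5.0, -2.1, 12.9]
grip_width: 0.0003
finger_force: 6.5
local x 0.0633 corner y -0.0732 tip z 0.0568 F [-5.  -2.1 12.9]
```

Both catches are on their stops. I'll lift clear and take a last look.

```bash
python3 -m handwheel '[0,0,0,-2,0, 0,0,0,-5,0, 0,0,0,-8,0, 0,-2,0,-11,0, 0,-4,0,-14,0, 0,-6,0,-16,0, 0,-6,0,-16,0, 0,-6,0,-16,0]'
python3 -m handwheel '[0,0,0,0,0, 0,0,0,0,0, 0,0,0,0,0, 0,0,0,0,0, 0,0,0,0,0, 0,0,0,0,0, 0,0,0,0,0, 0,0,0,0,0]'
python3 - <<'E'
from h import *
im=camera("wrist")
cv2.imwrite("pics/w5.png",cv2.convertScaleAbs(im,alpha=.95))
E
```

```text
t: 19.88
tool_pos: [0.6507, -0.0437, 0.2299]
eef_rot: [-0.146, 0.989, -0.0, 0.002]
ft_force: [-0.6, -0.0, -1.3]
grip_width: -0.0
finger_force: 0.0
t: 20.55
tool_pos: [0.6488, -0.0443, 0.2293]
eef_rot: [-0.145, 0.989, 0.0, 0.0]
ft_force: [1.0, 0.3, -0.6]
grip_width: -0.0001
finger_force: 0.0
```

View pics/w5.png

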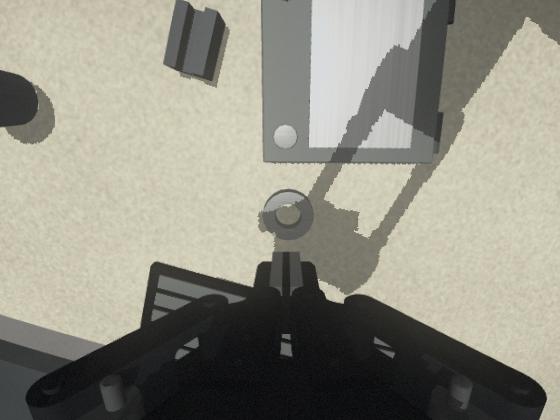

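The lid is flat, the far catch at (285,136) is down, the vee block and ring are undisturbed, and the gripper is clear.

```bash
python3 -c "
from bench import workorder
print(workorder.job_done())"
```

```text
the job is handed in; nothing more can be done
None
```

I pressed the two raised gauges home, shut the lid flat without slamming, and pressed both catches to their stops. The other three gauges I judged home from the camera views, not by pressing them. I left the other things on the bench alone and handed the job in at about 20.6 s.

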